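Set and lock the last leg of the drinks-jar stand

TASK

The drinks-jar stand lies upside down on the terrace table and one of its three legs is still pushed in: open that leg's cam lever fully, pull the leg up by its rubber foot until the lower edge of the dark mark groove on its tube is level with the mouth of the collar, and swing the lever fully home again while you hold the leg there. Finish still gripping the foot, with the leg at its mark and the lever closed. Leave the glasses, food and sauces where they are.

Things in the scene. Friction and masses are not known exactly. Their poses are not given: they have to be found in the camera images.
- stand: Drinks-jar stand lying upside down, fixed: pale wooden board 260 mm across, 18 mm thick, and three upright telescopic steel legs 95 mm from its centre, 120 degrees apart. Origin: centre of the board's face on the table; z up. The leg to set is the short one, at (-95, 0) mm; those at (47.5, +82) and (47.5, -82) are set, locked and rigid, 202 mm tall to the top of the foot.
- collar_mouth (a point): On the axis of the leg to set, at the mouth of its collar, 140 mm above the table; axes parallel to the stand's. Below it: lever ring 38 mm across (3 to 21 mm down), collar 37 mm across (23 to 45 mm down) with an ear on the side of the board's centre (to 26 mm from the axis), outer tube 30 mm across.
- foot: Black rubber foot on top of the leg to set: upright round, 44 mm across, 32 mm tall, top edge bevelled 4 mm. Origin: centre of its underside, on the leg axis, 2 mm above the collar mouth when the leg is fully in; z up. It rides on the leg but swivels freely about the leg axis, so a hand holding it can twist about the upright without turning the leg.
- foot_mid (a point): Point on the leg axis inside the foot, 16 mm above its underside. A finger gripping the foot here and twisted about the leg axis meets the lever's paddle with its side, as long as its tip is lower than the paddle's top, also with the leg at its mark.
- leg (a joint): Pull-out of the leg to set, m, up positive: 0 fully in, 0.060 end stop. The mark is a dark groove 4 mm high round the 22 mm inner tube; its lower edge is level with the collar mouth at 0.028. Leg and foot weigh 0.25 to 0.4 kg: with the lever open they slide down when let go. With the lever home the leg is clamped (over 50 N). It may start up to 8 mm out and drops to 0 as the lever opens.
- lever (a joint): Cam lever of the leg to set, rad: 0 fully home (leg clamped), 1.05 fully open, a stop at each end; the cam lets go at about 0.7. Turns about an upright axis 2 mm off the leg axis, opening anticlockwise seen from above; stays where it is left, needs about 0.06 N m. In the stand's frame its paddle points (150 degrees + joint value) from +x, outward from the board.
- paddle (a point): Point in that lever's upright paddle (cast aluminium, 6 mm thick with an 8 mm bead at its outer edge), 42 mm from the lever's turning axis, 30 mm above the collar mouth; x points outward along the paddle, z up. The paddle reaches from 28 to 60 mm from the turning axis and from 20 mm below to 48 mm above the collar mouth.
- tumbler0: Green beaded glass tumbler, 82 mm in diameter, 108 mm tall, upright, about 165 mm to one side of the leg to be set. Origin: centre of its underside.
- sauce_bottle: Amber sauce bottle, 52 mm in diameter, 150 mm tall, upright, about 165 mm to the other side of the leg. Origin: centre of its underside.
- half_lime: Half a lime, 50 mm in diameter, 24 mm tall, cut face up, lying on the stand's board between the legs. Origin: centre of its underside.
- tumbler1: Green beaded glass tumbler like the first, at the left of the table. Origin: centre of its underside.
- tumbler2: Green beaded glass tumbler like the first, at the right of the table. Origin: centre of its underside.
- salsa_bowl: Terracotta bowl, 110 mm in diameter, 45 mm tall, at the left. Origin: centre of its underside.
- taco_tray: Cardboard tray with two tacos, 170 x 170 mm, about 60 mm tall, at the right. Origin: centre of its underside.

How it is judged:
By the outcome, as a careful person would: the job done as asked, in the order asked, and still so for the second after the job is handed in, while the arm keeps its last pose, push and grip.
It also fails if it takes over 58 s, if anything falls off the work surface, if the arm or the gripper's body presses on something with over 40 N, if the wrist force passes 120 N, or if a joint passes its speed limit or range.

ROBOT

A 6-joint arm with a two-finger parallel gripper is mounted at the origin on the work surface. World frame = base frame: x ahead of the robot, y to its left, z up, the work surface at z = 0. Lengths are in mm, angles in rad, forces in N, time in s.
With the tool pointing down it reaches from about 375 to 925 mm from the base axis. Payload 5.7 kg.
Tool frame: the origin (TCP) lies midway between the tips of the shut fingers; the grasp point (between the pads) lies 19 mm behind it (r.pinch_z is the distance from the TCP to the grasp point, in mm); z points along the fingers, y is the line along which they close (so a half turn about z gives the same grasp; the last joint's range is limited). The gripper opens to 85 mm and grips with 20 to 120 N. Pads are 22 mm wide; open, the fingers measure 114 mm over their backs; the gripper's body (76 mm by 85 mm) begins 54 mm behind the grasp point. The pads swing forward as they close: fully open they stand 13 mm farther back than shut.
Start: joints at [1.12, 0.359, 1.51, -0, 1.272, -0.115], TCP at [197.706, 566.459, 231.267] pointing down, gripper open.
Joint ranges: [-2.97, 2.97], [-1.01, 2.36], [0.21, 2.38], [-0.96, 4.11], [0.2, 2.71], [-2.98, 2.98]. Speed limits (rad/s): [2.39, 2.39, 3.14, 3.14, 3.14, 3.14].

INTERFACE

Orientations are given as a unit quaternion [x, y, z, w].
In Python, from station import r, optics, ticket gives the robot as it stands. The module is installed in compiled form; this text tells all that it offers.
- The arm moves only by the shell command python3 -m creep 'ROWS' [FORCE]. ROWS is JSON, one flat list of numbers, 7 for each row, row after row: the opening, from -1 (shut) to 1 (fully open), then the shift along the tool's x, y, z in m, then the turn, a rotation vector about the tool's x, y, z in rad. In form: [gripper, x, y, z, rx, ry, rz, gripper, x, y, z, rx, ry, rz, ...]. A call has 1 to 12 rows; each row shifts and turns the commanded pose from where the row before left it, along the tool's axes as they then stand; what a row does not reach is not made up. A row lasts 1/12 s, in which the tool goes at most 41.7 mm and 7.16 degrees, less where a joint would pass 70% of its speed; a pose out of reach is approached as far as the arm can. A call is refused whole if a number of a shift passes 0.0417 or a number of a turn 0.125, either way. A call with a gripper value outside its range is refused whole. The fingers move at their own pace and stop on an object; FORCE is the grip in N (left out, the last holds). Time passes only in rows, so rows that do not move let the fingers close. It gives the time, the measured TCP pose, the force, the opening and the grip force at its end, in the units of the state.
- r.state(): the state, without advancing time (a new reading comes with each control period).
- optics.camera(name): name is "scene" or "top" or "wrist"; returns the picture (420x560x3 uint8, blue, green, red); there is no depth.
- optics.camera_params(name): a dict with "K" (3x3 intrinsics, pixels), "cam_to_world" (4x4, takes a point from camera to world coordinates); the wrist camera has in their place "T_tool_cam" (4x4, takes a point from camera to tool coordinates, whose origin is the TCP and whose axes are the flange's). Camera axes: x right, y up, looking along -z (the intrinsics and any distortion apply to the point x, -y, -z); pixel columns grow to the right and rows downward; lengths in mm; the calibration is good to about 2 mm. A picture is of the moment at which its call begins: read the wrist's pose just before it. camera_params takes no time and is no camera call.
- ticket.job_done(): hands the job in; it is judged then, once.
Trained networks look in the newest picture that a camera, given by its name, has taken for a name from the list of things; names that differ only in an ending like _2 or _b are one class to them, and where a whole thing is asked for, a point or a joint stands for the part that bears it (a point fixed in the world has none). Each returns a list of dicts, best first, with "confidence" (0 to 1); they miss things now and then, are a little off and sometimes report something else, mostly with a low value. They report only what shows in the picture. A call takes as long as a camera call.
- optics.regions_of(camera, thing): "pixels" (420x560 bool, what is visible of it).
- optics.pinpoint(camera, thing): "location" ([x, y, z] in mm, in the coordinates of the camera as it stood for that picture, good to about 4 mm: a listed point, or the origin of a listed thing).
The state is a dict: "time": time; "qpos": joint angles; "joint_velocities": joint speeds; "joint_torque": joint torques, N m; "ee_pos": TCP position; "tcp_rot": TCP orientation; "ft_force": force on the tool from outside, world axes, zero at the start; "ft_torque": the same for the moment, N m; "width": finger opening in mm; "grip_force": force on a finger pad.
Only numpy, scipy, OpenCV 4.12 (cv2) and the standard library are available. Lean on these libraries where they do the work, as an engineer would, in place of code of your own. Each camera call takes 0.05 s, during which the arm holds its last target. There are 200 camera calls.

## Working session

There is one attempt and no reset: what is moved stays moved. The work goes in short steps, Python scripts to look and compute and a shell command to move; the robot and the scene stay as the last step left them, time stands still between calls to the robot, and variables do not carry over. Pictures are saved under pics/ and viewed, at most 10 in all, crops included, and the job is handed in when it is done.

```bash
mkdir -p pics; cat > h.py <<'E'
from station import r, optics, ticket
import numpy as np, cv2
from scipy.spatial.transform import Rotation as R
def T_tool():
    s=r.state(); T=np.eye(4); T[:3,:3]=R.from_quat(s["tcp_rot"]).as_matrix(); T[:3,3]=s["ee_pos"]; return T
def cw(n,T=None):
    p=optics.camera_params(n)
    return (T if T is not None else T_tool())@np.array(p["T_tool_cam"]) if n=="wrist" else np.array(p["cam_to_world"])
def snap(n,f=None):
    T=T_tool() if n=="wrist" else None
    im=optics.camera(n)
    if f: cv2.imwrite("pics/"+f,im)
    return im,cw(n,T)
def find(n,M,thing):
    out=[]
    for d in optics.pinpoint(n,thing)[:2]:
        out.append((round(d["confidence"],2),(M@np.append(d["location"],1))[:3].round(1).tolist()))
    return out
def proj(n,M,p):
    c=np.linalg.inv(M)@np.append(p,1); K=np.array(optics.camera_params(n)["K"])
    v=K@np.array([c[0],-c[1],-c[2]]); return (v[:2]/v[2]).round(1)
E
python3 - <<'E'
from h import *
for n in ["scene","top"]:
    im,M=snap(n,n+"0.png")
    print(n, M[:3,3].round())
    for t in ["stand","collar_mouth","foot","foot_mid","paddle","tumbler0","sauce_bottle","half_lime"]:
        print(t,find(n,M,t))
s=r.state();print(s["time"],s["tcp_rot"],r.pinch_z)
a=cv2.imread("pics/scene0.png");b=cv2.imread("pics/top0.png")
cv2.imwrite("pics/both0.png",cv2.resize(np.vstack([a,b]),(400,600)))
E
```

```text
scene [ 1300. -1085.  1118.]
stand [(0.65, [676.2, -23.8, 0.6]), (0.29, [594.5, 37.9, 136.6])]
collar_mouth [(0.9, [597.4, 34.4, 140.2])]
foot [(0.56, [594.5, 35.6, 140.2]), (0.54, [600.6, 39.4, 155.4])]
foot_mid [(0.71, [602.1, 33.6, 154.9])]
paddle [(0.6, [583.8, 76.0, 170.8])]
tumbler0 [(0.87, [423.4, 459.5, -1.0]), (0.71, [685.0, 173.3, 3.0])]
sauce_bottle [(0.86, [494.5, -85.9, 5.1]), (0.28, [603.3, 35.4, 158.9])]
half_lime [(0.65, [681.4, -38.8, 20.0])]
top [ 387.  -40. 1549.]
stand [(0.74, [679.6, -22.5, 0.6]), (0.46, [682.1, 176.1, 1.2])]
collar_mouth []
foot [(0.67, [603.0, 35.2, 144.1])]
foot_mid [(0.66, [602.8, 33.3, 159.1])]
paddle [(0.38, [584.0, 75.8, 164.4])]
tumbler0 [(0.94, [687.4, 173.7, 3.5]), (0.81, [605.5, -495.5, -0.3])]
sauce_bottle [(0.69, [499.8, -87.3, 5.6])]
half_lime [(0.54, [680.6, -38.0, 15.2])]
0.9 [ 1.67116684e-01  9.85937125e-01 -1.14724541e-05 -1.11385002e-05] 18.700000000000003
```

View pics/scene0.png

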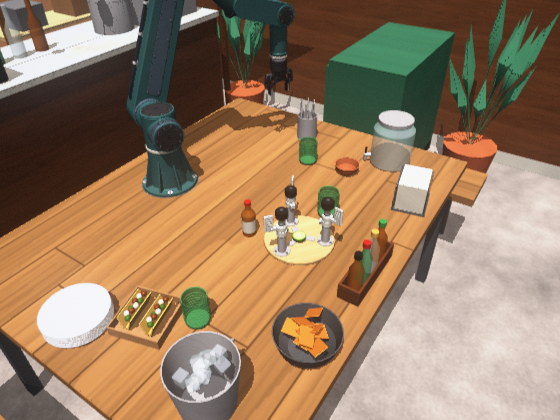

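View pics/top0.png

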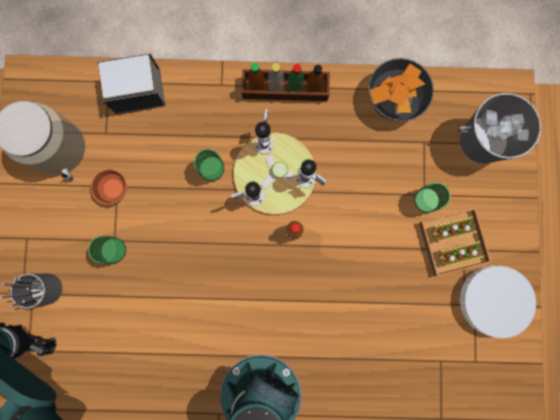

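The stand's leg is at about (600, 35), yaw about -37°, with the paddle near 113° (closed). In the scene picture the short leg is at about (290, 195), and in the top picture at (252, 190). The tumbler (209, 165) and the bottle (295, 229) are clear of it on either side. I'm moving above it now.

```bash
python3 -m creep '[1,-0.023,-0.0154,-0.0016,0,0,0, 1,-0.023,-0.0154,-0.0016,0,0,0, 1,-0.023,-0.0154,-0.0016,0,0,0, 1,-0.023,-0.0154,-0.0016,0,0,0, 1,-0.023,-0.0154,-0.0016,0,0,0, 1,-0.023,-0.0154,-0.0016,0,0,0, 1,-0.023,-0.0154,-0.0016,0,0,0, 1,-0.023,-0.0154,-0.0016,0,0,0, 1,-0.023,-0.0154,-0.0016,0,0,0, 1,-0.023,-0.0154,-0.0016,0,0,0, 1,-0.023,-0.0154,-0.0016,0,0,0, 1,-0.023,-0.0154,-0.0016,0,0,0]' 60
python3 -m creep '[1,-0.023,-0.0154,-0.0016,0,0,0, 1,-0.023,-0.0154,-0.0016,0,0,0, 1,-0.023,-0.0154,-0.0016,0,0,0, 1,-0.023,-0.0154,-0.0016,0,0,0, 1,-0.023,-0.0154,-0.0016,0,0,0, 1,-0.023,-0.0154,-0.0016,0,0,0, 1,-0.023,-0.0154,-0.0016,0,0,0, 1,-0.023,-0.0154,-0.0016,0,0,0, 1,-0.023,-0.0154,-0.0016,0,0,0, 1,-0.020,-0.0134,-0.0016,0,0,0, 1,0,0,0,0,0,0, 1,0,0,0,0,0,0]'
python3 - <<'E'
from h import *
im,M=snap("wrist","w1.png")
print(M[:3,3].round(),r.state()["qpos"],r.state()["ee_pos"])
for t in ["foot","foot_mid","paddle","collar_mouth","stand"]:
    print(t,find("wrist",M,t))
E
```

```text
time: 1.9
ee_pos: [398.1, 299.9, 250.7]
tcp_rot: [0.167, 0.986, 0.0, 0.0]
ft_force: [0.9, -0.1, -0.3]
width: 85.5
grip_force: 0.0
time: 2.9
ee_pos: [562.3, 81.7, 266.4]
tcp_rot: [0.168, 0.986, 0.0, 0.0]
ft_force: [0.2, -0.2, -0.7]
width: 85.5
grip_force: 0.0
[490. 108. 409.] [ 2.41076702e-02  2.82429931e-01  1.53432943e+00  3.85958958e-04
  1.32561738e+00 -1.20983931e+00] [561.41785664  82.59671119 266.28839165]
foot [(0.68, [602.6, 36.0, 141.4])]
foot_mid [(0.6, [598.7, 37.3, 160.4])]
paddle [(0.68, [584.5, 76.1, 168.1])]
collar_mouth [(0.65, [599.8, 35.7, 137.9])]
stand []
```

View pics/w1.png

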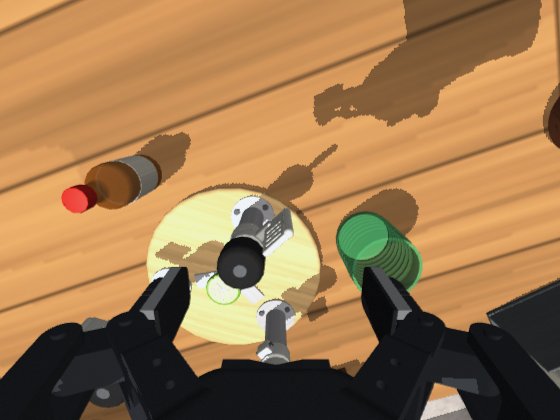

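The foot (black disc at pixel (241, 263)) and the paddle (277, 230) agree with the networks. The wrist detections match the scene camera to within about 3 mm. Next I centre above the foot, turn the fingers clear of the paddle and measure again.

```bash
python3 -m creep '[1,-0.0105,-0.0063,0.004,0,0,0, 1,-0.0105,-0.0063,0.004,0,0,0, 1,-0.0105,-0.0063,0.004,0,0,0, 1,-0.0105,-0.0063,0.004,0,0,0, 1,-0.0105,-0.0063,0.004,0,0,0, 1,0,0,0,0,0,0.11, 1,0,0,0,0,0,0.11, 1,0,0,0,0,0,0, 1,0,0,0,0,0,0]'
python3 - <<'E'
from h import *
T=T_tool();print(T[:3,3].round(1), "y ang",np.degrees(np.arctan2(T[1,1],T[0,1])),r.state()["qpos"].round(3) if hasattr(r.state()["qpos"],"round") else r.state()["qpos"])
im,M=snap("wrist","w2.png")
for t in ["foot","foot_mid","paddle","collar_mouth"]: print(t,find("wrist",M,t))
d=optics.regions_of("wrist","foot")
for e in d[:2]:
    m=e["pixels"].astype(np.uint8); c=max(cv2.findContours(m,0,2)[0],key=cv2.contourArea); print(e["confidence"],m.sum(),cv2.minEnclosingCircle(c),cv2.boundingRect(c))
p=find("wrist",M,"foot_mid")
# model projection of foot for candidate centres
for z in (142,146,150): print(z,[proj("wrist",M,[600.3,35.3,z+h]) for h in (0,32)])
E
```

```text
time: 3.95
ee_pos: [601.2, 34.9, 246.0]
tcp_rot: [0.273, 0.962, -0.0, -0.0]
ft_force: [0.7, -0.1, -0.1]
width: 85.6
grip_force: 0.0
[601.2  34.9 246. ] y ang 58.29459389634491 [-0.057  0.35   1.486 -0.     1.306 -1.074]
foot [(0.97, [601.7, 34.5, 138.3])]
foot_mid [(0.88, [599.4, 35.8, 160.0])]
paddle [(0.6, [587.2, 77.7, 169.8])]
collar_mouth [(0.82, [598.7, 38.2, 137.0])]
0.74 2441 ((273.9453430175781, 216.49595642089844), 28.659311294555664) (248, 188, 54, 57)
142 [array([274.3, 211.8]), array([274.2, 224.1])]
146 [array([274.3, 213.2]), array([274.1, 225.8])]
150 [array([274.2, 214.6]), array([274.1, 227.7])]
```

View pics/w2.png

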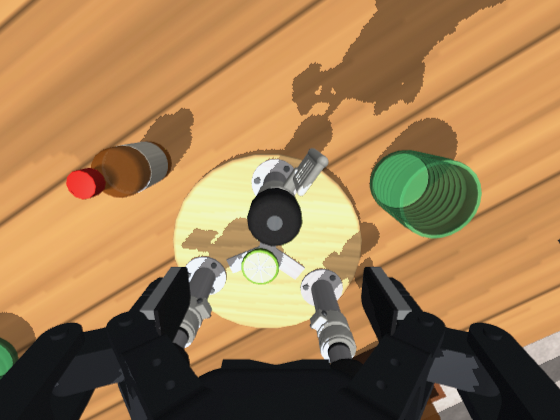

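The dimple on the foot is at (274, 222), where (600, 35) projects to (274, 224), and the paddle tip is at about (318, 158). The fingers are clear of the paddle by roughly 55°. I shift +2 mm along tool x, descend and grip.

```bash
python3 -m creep '[1,0.002,0,0.01,0,0,0, 1,0,0,0.01,0,0,0, 1,0,0,0.01,0,0,0, 1,0,0,0.01,0,0,0, 1,0,0,0.01,0,0,0, 1,0,0,0.01,0,0,0, 1,0,0,0.01,0,0,0, 1,0,0,0.01,0,0,0, 1,0,0,0.01,0,0,0, 1,0,0,0.01,0,0,0, 1,0,0,0.005,0,0,0, 1,0,0,0,0,0,0]' 40
python3 -m creep '[0,0,0,0,0,0,0, 0,0,0,0,0,0,0, -0.3,0,0,0,0,0,0, -0.3,0,0,0,0,0,0, -0.3,0,0,0,0,0,0, -0.3,0,0,0,0,0,0, -0.3,0,0,0,0,0,0, -0.3,0,0,0,0,0,0]' 40
```

```text
time: 5.3
ee_pos: [598.1, 36.7, 139.9]
tcp_rot: [0.274, 0.962, -0.0, -0.001]
ft_force: [0.3, 0.4, 0.3]
width: 85.3
grip_force: 0.0
time: 5.97
ee_pos: [598.8, 35.5, 142.7]
tcp_rot: [0.274, 0.962, -0.001, 0.0]
ft_force: [-2.9, -5.0, 6.2]
width: 42.6
grip_force: 40.3
```

```bash
python3 -m creep '[-0.3,0,-0.0007,-0.001,0,0,0, -0.3,0,0,0,0,0,-0.1, -0.3,0,0,0,0,0,-0.1, -0.3,0,0,0,0,0,-0.1, -0.3,0,0,0,0,0,-0.1, -0.3,0,0,0,0,0,0]' 50; python3 -c "
from h import *
s=r.state();T=T_tool();print(np.degrees(np.arctan2(T[1,1],T[0,1])),s['ft_torque'])"
```

```text
time: 6.47
ee_pos: [598.6, 35.2, 142.8]
tcp_rot: [0.076, 0.997, -0.001, 0.0]
ft_force: [-1.4, -5.2, 1.4]
width: 42.1
grip_force: 51.7
81.28569211939647 [-0.83499979  0.28609052  0.0343445 ]
```

```bash
python3 -m creep '[-0.3,0,-0.0008,0,0,0,0, -0.3,0,0,0,0,0,-0.1, -0.3,0,0,0,0,0,-0.1, -0.3,0,0,0,0,0,-0.1, -0.3,0,0,0,0,0,-0.1, -0.3,0,0,0,0,0,-0.1, -0.3,0,0,0,0,0,-0.1, -0.3,0,0,0,0,0,-0.1, -0.3,0,0,0,0,0,-0.1, -0.3,0,0,0,0,0,0]' 50; python3 -c "
from h import *
s=r.state();T=T_tool();print(np.degrees(np.arctan2(T[1,1],T[0,1])),s['ft_torque'],s['qpos'][5])
im,M=snap('scene')
for t in ['paddle','foot_mid','collar_mouth']: print(t,find('scene',M,t))"
```

```text
time: 7.3
ee_pos: [598.8, 34.7, 142.9]
tcp_rot: [-0.317, 0.948, -0.001, 0.0]
ft_force: [-1.4, -6.1, 1.9]
width: 42.4
grip_force: 51.6
126.9627706251179 [-0.92012412  0.12840656 -0.0197999 ] -2.2718859236336475
paddle [(0.67, [562.3, 50.8, 170.7]), (0.32, [675.0, -24.0, 2.2])]
foot_mid [(0.63, [602.3, 34.5, 158.8])]
collar_mouth [(0.87, [596.2, 33.8, 143.1])]
```

```bash
python3 -m creep '[-0.3,0,0,0,0,0,-0.1, -0.3,0,0,0,0,0,-0.1, -0.3,0,0,0,0,0,0]' 50; python3 -c "
from h import *
s=r.state();T=T_tool();print(np.degrees(np.arctan2(T[1,1],T[0,1])),s['ft_torque'],s['qpos'][5])"
python3 -m creep '[-0.3,0,0,0,0,0,-0.06, -0.3,0,0,0,0,0,0]' 50; python3 -c "
from h import *
s=r.state();T=T_tool();print(np.degrees(np.arctan2(T[1,1],T[0,1])),s['ft_torque'],s['qpos'][5])"
python3 -m creep '[-0.3,0,0,0,0,0,-0.06, -0.3,0,0,0,0,0,0]' 50; python3 -c "
from h import *
s=r.state();T=T_tool();print(np.degrees(np.arctan2(T[1,1],T[0,1])),s['ft_torque'],s['qpos'][5])"
```

```text
time: 7.75
ee_pos: [598.9, 34.6, 142.9]
tcp_rot: [-0.409, 0.912, -0.001, 0.0]
ft_force: [-2.1, -4.7, 2.7]
width: 42.0
grip_force: 51.5
138.3342417555521 [-1.04655416  0.17768718 -0.06849702] -2.4703894150959242
time: 7.92
ee_pos: [599.1, 34.8, 142.9]
tcp_rot: [-0.435, 0.9, -0.001, 0.0]
ft_force: [0.1, -4.2, 3.0]
width: 42.2
grip_force: 51.4
141.58667045592284 [-1.33107782  0.23916057 -0.58819074] -2.5272620832308226
time: 8.08
ee_pos: [599.2, 35.3, 142.9]
tcp_rot: [-0.461, 0.887, -0.0, 0.001]
ft_force: [0.2, -1.6, 2.8]
width: 42.0
grip_force: 57.1
144.96273495841828 [-1.30530414  0.11255736 -1.3875979 ] -2.586575441714936
```

The torque jump shows the lever is at its open stop. I back off slightly and press down to find the leg's zero.

```bash
for i in 1; do python3 -m creep '[-0.3,0,0,0,0,0,0.06, -0.3,0,0,0,0,0,0.04, -0.3,0,0,0,0,0,0]' 60; python3 -m creep '[-0.3,0,0,0.001,0,0,0, -0.3,0,0,0,0,0,0]'; python3 -m creep '[-0.3,0,0,0.001,0,0,0, -0.3,0,0,0,0,0,0]';python3 -m creep '[-0.3,0,0,0.001,0,0,0, -0.3,0,0,0,0,0,0]'; done | grep -v -e rot -e width; python3 -c "
from h import *
s=r.state();T=T_tool();print(np.degrees(np.arctan2(T[1,1],T[0,1])),s['ft_torque'],s['ee_pos'])"
```

```text
time: 8.33
ee_pos: [599.0, 34.7, 143.0]
ft_force: [-0.0, -5.4, 4.1]
grip_force: 59.6
time: 8.5
ee_pos: [599.1, 34.7, 142.9]
ft_force: [-3.5, -5.9, 11.0]
grip_force: 60.1
time: 8.67
ee_pos: [599.1, 34.8, 142.8]
ft_force: [-4.7, -5.6, 16.7]
grip_force: 60.9
time: 8.83
ee_pos: [599.2, 34.7, 142.7]
ft_force: [-7.4, -5.1, 23.9]
grip_force: 61.5
139.23582659853093 [-0.98974304  1.34978984 -0.21301026] [599.17027258  34.7479211  142.68711762]
```

The leg is at its bottom stop, with a reference TCP z of about 142.9. I pull up to 171.

```bash
python3 -m creep '[-0.3,0,0,-0.003,0,0,0, -0.3,0,0,-0.003,0,0,0, -0.3,0,0,-0.003,0,0,0, -0.3,0,0,-0.003,0,0,0, -0.3,0,0,-0.003,0,0,0, -0.3,0,0,-0.003,0,0,0, -0.3,0,0,-0.003,0,0,0, -0.3,0,0,-0.003,0,0,0, -0.3,0,0,-0.003,0,0,0, -0.3,0,0,-0.003,0,0,0, -0.3,0,0,0,0,0,0, -0.3,0,0,0,0,0,0]' 60; python3 -c "
from h import *
s=r.state();print(s['ee_pos'],s['qpos'][5])
im,M=snap('scene','s3.png')
for t in ['paddle','foot_mid','collar_mouth','foot']: print(t,find('scene',M,t))
print([proj('scene',M,[599.5,35.3,z]) for z in (140,170,202)])
cv2.imwrite('pics/s3c.png',cv2.resize(im[160:240,250:350],(800,640)[:2],interpolation=cv2.INTER_CUBIC)[:600])"
```

```text
time: 9.83
ee_pos: [598.9, 34.6, 169.2]
tcp_rot: [-0.417, 0.909, -0.001, -0.0]
ft_force: [1.3, -5.9, -3.2]
width: 42.4
grip_force: 61.5
[598.92939831  34.64268212 169.15458532] -2.486217918842289
paddle [(0.44, [557.4, 43.4, 172.0])]
foot_mid [(0.41, [601.5, 35.8, 183.5])]
collar_mouth [(0.56, [597.6, 32.0, 139.4])]
foot [(0.63, [599.0, 36.4, 167.8]), (0.35, [615.6, 476.7, -0.2])]
[array([290.1, 195.3]), array([290.2, 188.6]), array([290.2, 181.3])]
```

View pics/s3c.png

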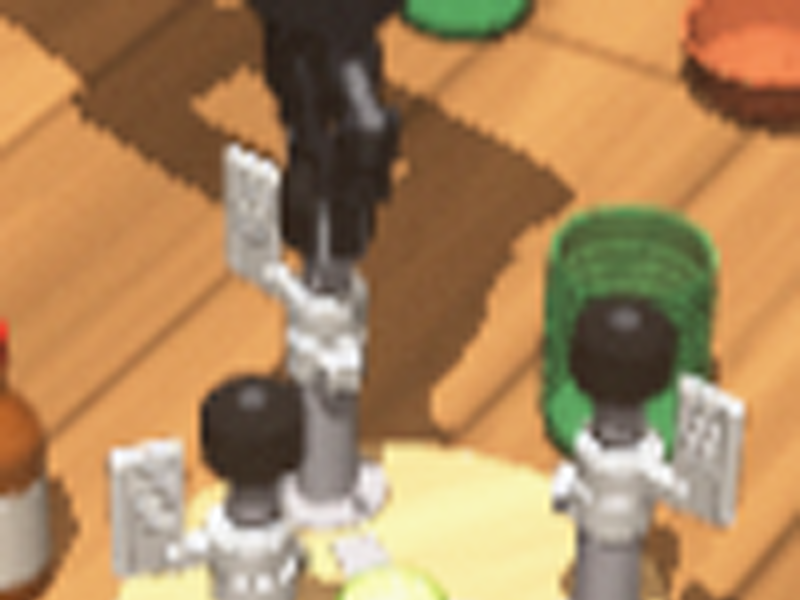

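The leg is pulled out: the tube shows under the foot at crop (335, 270), and the paddle is open at (250, 210). I lift the last 1.9 mm, then twist clockwise to bring the other finger round.

```bash
python3 -m creep '[-0.3,0,0,-0.0019,0,0,0, -0.3,0,0,0,0,0,0.1, -0.3,0,0,0,0,0,0.1, -0.3,0,0,0,0,0,0.1, -0.3,0,0,0,0,0,0.1, -0.3,0,0,0,0,0,0.1, -0.3,0,0,0,0,0,0.1, -0.3,0,0,0,0,0,0.1, -0.3,0,0,0,0,0,0.1, -0.3,0,0,0,0,0,0.1, -0.3,0,0,0,0,0,0.1, -0.3,0,0,0,0,0,0]' 60;python3 -m creep '[-0.3,0,0,0,0,0,0.1, -0.3,0,0,0,0,0,0.1, -0.3,0,0,0,0,0,0.1, -0.3,0,0,0,0,0,0.1, -0.3,0,0,0,0,0,0.1, -0.3,0,0,0,0,0,0.1, -0.3,0,0,0,0,0,0.1, -0.3,0,0,0,0,0,0.1, -0.3,0,0,0,0,0,0.1, -0.3,0,0,0,0,0,0, -0.3,0,0,0,0,0,0]' ; python3 -c "
from h import *
s=r.state();T=T_tool();print(np.degrees(np.arctan2(T[1,1],T[0,1])),s['ft_torque'],s['ee_pos'])"
```

```text
time: 11.08
ee_pos: [598.7, 35.2, 170.8]
tcp_rot: [0.072, 0.997, -0.0, -0.0]
ft_force: [0.8, -3.4, -3.6]
width: 42.1
grip_force: 61.5
time: 12.0
ee_pos: [598.9, 35.6, 171.2]
tcp_rot: [0.494, 0.87, 0.0, 0.0]
ft_force: [2.3, -2.1, -4.0]
width: 41.8
grip_force: 61.5
30.8301120718445 [-0.48958392 -0.28862507  0.03229276] [598.94407929  35.57574117 171.15098263]
```

```bash
python3 -m creep '[-0.3,0,0,0,0,0,0.1, -0.3,0,0,0,0,0,0.1, -0.3,0,0,0,0,0,0.1, -0.3,0,0,0,0,0,0]' 60; python3 -c "
from h import *
s=r.state();T=T_tool();print(np.degrees(np.arctan2(T[1,1],T[0,1])),s['ft_torque'],s['ee_pos'])"
```

```text
time: 12.33
ee_pos: [599.1, 35.6, 171.4]
tcp_rot: [0.62, 0.785, 0.0, 0.0]
ft_force: [2.2, -1.5, -3.2]
width: 42.4
grip_force: 61.5
13.437315669442814 [-0.33922419 -0.41851097  0.03097145] [599.11269221  35.64820004 171.37562277]
```

Lower by 0.3 mm and keep closing.

```bash
python3 -m creep '[-0.3,0,0,0.0003,0,0,0, -0.3,0,0,0,0,0,0.1, -0.3,0,0,0,0,0,0.1, -0.3,0,0,0,0,0,0.1, -0.3,0,0,0,0,0,0.1, -0.3,0,0,0,0,0,0.1, -0.3,0,0,0,0,0,0.1, -0.3,0,0,0,0,0,0.1, -0.3,0,0,0,0,0,0]' 60; python3 -c "
from h import *
s=r.state();T=T_tool();print(np.degrees(np.arctan2(T[1,1],T[0,1])),s['ft_torque'],s['ee_pos'])"
python3 -m creep '[-0.3,0,0,0,0,0,0.08, -0.3,0,0,0,0,0,0]' 60; python3 -c "
from h import *
s=r.state();T=T_tool();print(np.degrees(np.arctan2(T[1,1],T[0,1])),s['ft_torque'],s['ee_pos'])"
```

```text
time: 13.08
ee_pos: [599.5, 35.6, 171.3]
tcp_rot: [0.851, 0.525, 0.001, 0.0]
ft_force: [3.9, -1.7, -3.3]
width: 42.3
grip_force: 61.5
-26.608780089844164 [-0.26681889 -0.64595449 -0.00128126] [599.51455219  35.58832638 171.2830606 ]
time: 13.25
ee_pos: [599.5, 35.6, 171.3]
tcp_rot: [0.871, 0.492, 0.001, 0.0]
ft_force: [5.5, -1.0, -3.7]
width: 41.7
grip_force: 61.7
-31.056146563557075 [-0.18730558 -0.72508954  0.03418836] [599.53363189  35.60790148 171.33771686]
```

```bash
for k in 1 2 3; do python3 -m creep '[-0.3,0,0,0,0,0,0.05, -0.3,0,0,0,0,0,0]' 60 >/dev/null; python3 -c "
from h import *
s=r.state();T=T_tool();print(np.degrees(np.arctan2(T[1,1],T[0,1])),s['ft_torque'],s['ft_force'],s['ee_pos'])"; done
```

```text
-33.829953868833165 [-0.20352522 -0.65500706  0.03768124] [ 5.88965376 -0.55324864 -3.52686557] [599.53855696  35.5655874  171.32818868]
-36.6952166075017 [-0.20874857 -0.72400235  0.03838196] [ 5.08799904 -1.59478445 -4.46271803] [599.56754264  35.5535787  171.34732468]
-39.56257015086005 [-0.21656942 -0.71313845  0.02099026] [ 4.7336239  -1.00335869 -4.77735575] [599.61747346  35.51699538 171.40909146]
```

```bash
for k in 1 2 3; do python3 -m creep '[-0.3,0,0,0,0,0,0.05, -0.3,0,0,0,0,0,0]' 60 >/dev/null; python3 -c "
from h import *
s=r.state();T=T_tool();print(np.degrees(np.arctan2(T[1,1],T[0,1])),s['ft_torque'],s['ft_force'],s['ee_pos'])
if $k==3:
  im,M=snap('scene')
  for t in ['paddle','foot_mid','foot']: print(t,find('scene',M,t))"; done
```

```text
-42.42415041910919 [-0.17478264 -0.71051964  0.00859389] [ 4.94864488 -1.09191305 -3.45057228] [599.62744297  35.48761414 171.39333325]
-45.29067784058984 [-0.1775358  -0.71671824  0.0482826 ] [ 5.35574205 -1.73264357 -2.70836417] [599.67497109  35.4598611  171.44240382]
-48.15405326568319 [-0.14650058 -0.6608453  -0.00066218] [ 6.0584354  -1.84582311 -3.15287144] [599.67974893  35.44248156 171.4506221 ]
paddle []
foot_mid [(0.38, [599.6, 34.1, 185.7])]
foot [(0.46, [595.6, 37.0, 165.7])]
```

```bash
python3 -c "
from h import *
im,M=snap('scene')
a=cv2.resize(im[165:225,260:330],(560,480),interpolation=cv2.INTER_CUBIC)
cv2.imwrite('pics/s4c.png',a)
im,M=snap('wrist','w4.png')
for t in ['paddle']: print(t,find('wrist',M,t))
im,M=snap('top')
for t in ['paddle']: print(t,find('top',M,t))"
```

```text
paddle [(0.57, [585.5, 78.6, 169.1]), (0.32, [596.5, 36.8, 136.5])]
paddle [(0.7, [426.1, 462.5, 3.5])]
```

View pics/s4c.png

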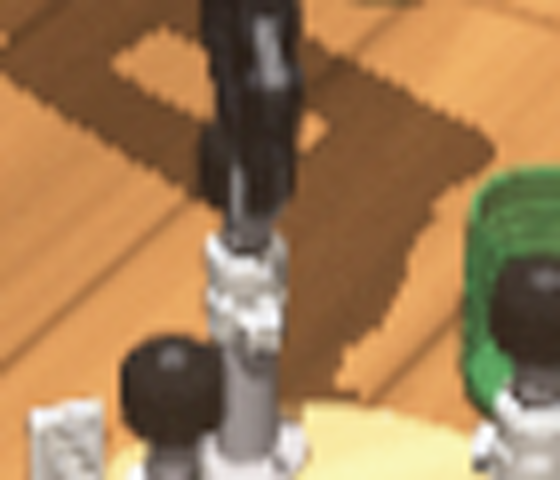

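View pics/w4.png

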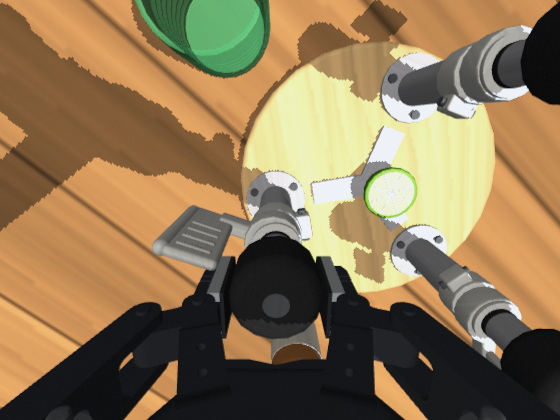

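The wrist view shows the paddle at (195, 235) beside the left finger (215, 270), near home. No stop torque has been felt yet, so I continue in small steps.

```bash
for k in 1 2 3; do python3 -m creep '[-0.3,0,0,0,0,0,0.03, -0.3,0,0,0,0,0,0]' 60 >/dev/null; python3 -c "
from h import *
s=r.state();T=T_tool();print(np.degrees(np.arctan2(T[1,1],T[0,1])),s['ft_torque'],s['ft_force'],s['ee_pos'])"; done
```

```text
-49.80304429009313 [-0.19574916 -0.69835135  0.12887821] [ 5.07235381 -1.56630705 -4.06313306] [599.63202132  35.43217252 171.43472391]
-51.48900228003294 [-0.21909878 -0.70192574  0.45641589] [ 5.78497837 -1.71698633 -2.15355062] [599.55215286  35.36070773 171.44727387]
-53.21178676816937 [-0.33692512 -0.67173564  0.67979362] [ 4.22056487 -1.75272399 -3.78910754] [599.39947457  35.29682803 171.41362725]
```

```bash
python3 -m creep '[-0.3,0,0,0,0,0,0.04, -0.3,0,0,0,0,0,0, -0.3,0,0,0,0,0,0]' 60; python3 -m creep '[-0.3,0,0,0.0015,0,0,0, -0.3,0,0,0,0,0,0, -0.3,0,0,0,0,0,0]'; python3 -c "
from h import *
s=r.state();T=T_tool();print(np.degrees(np.arctan2(T[1,1],T[0,1])),s['ft_torque'],s['ft_force'],s['ee_pos'])
im,M=snap('wrist')
for i in range(3): optics.camera('wrist');print(find('wrist',M,'paddle'))"
```

```text
time: 15.45
ee_pos: [599.2, 35.2, 171.5]
tcp_rot: [0.955, 0.297, 0.001, 0.001]
ft_force: [4.1, -2.8, -2.7]
width: 42.2
grip_force: 76.6
time: 15.7
ee_pos: [599.2, 35.2, 171.0]
tcp_rot: [0.955, 0.296, 0.001, 0.001]
ft_force: [1.7, -2.9, 7.5]
width: 41.5
grip_force: 76.2
-55.534773123063445 [-0.14910113 -0.03174646  1.15703348] [ 1.71941826 -2.87086261  7.50009723] [599.24732273  35.24645951 171.03333465]
[(0.57, [588.6, 77.7, 170.0])]
[(0.93, [589.6, 77.8, 167.7])]
[(0.72, [585.8, 75.8, 167.5]), (0.68, [493.3, -85.8, -1.0])]
```

The leg is clamped (about 10 N of push moves it only about 0.4 mm) and the lever is against its home stop. I ease the push a little and hand in.

```bash
python3 -m creep '[-0.3,0,0,-0.001,0,0,-0.04, -0.3,0,0,0,0,0,0, -0.3,0,0,0,0,0,0]' 60; python3 -c "
from h import *
s=r.state();print(s['ft_torque'],s['ee_pos']);print(ticket.job_done())"
```

```text
time: 16.3
ee_pos: [599.4, 35.3, 171.3]
tcp_rot: [0.949, 0.314, 0.001, 0.0]
ft_force: [4.8, -1.9, 2.5]
width: 41.6
grip_force: 71.5
[-0.31577936 -0.4518096   0.72721882] [599.4052945   35.28801299 171.2918001 ]
the job is handed in; nothing more can be done
None
```

The job is handed in after about 16 s: the lever was opened to its stop, the leg raised about 28 mm to its mark (by arm position; the groove itself was not seen), and the lever closed to its home stop with the foot still gripped.

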